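# Index the sauce carousel and pin it

## Robot

A 6-joint arm with a two-finger parallel gripper is mounted at the origin on a cart in front of the work surface, level with it; the furniture and walls round the work are solid. World frame = base frame: x ahead of the robot, y to its left, z up, the work surface at z = 0. Lengths are in m, angles in degrees, forces in N, time in s.
With the tool pointing down it reaches from about 0.4 to 0.825 m from the base axis. Payload 7 kg.
Tool frame: the origin (TCP) lies midway between the tips of the shut fingers; the grasp point (between the pads) lies hold_point_z behind it (hold_point_z is the distance from the TCP to the grasp point, in m); z points along the fingers, y is the line along which they close (so a half turn about z gives the same grasp; the last joint's range is limited). The gripper opens to 88 mm and grips with 3 to 60 N. Pads are 19 mm wide; open, the fingers measure 130 mm over their backs; the gripper's body (78 mm by 193 mm) begins 47 mm behind the grasp point.
Start: joints at [81.308, 20.546, 0.682, 0, -70.136, -16.507], TCP at [0.287, 0.611, 0.227] pointing down, gripper open.
Joint ranges: [-176.03, 176.03], [-82.01, 121.73], [-58.28, 71.71], [-173.87, 95.51], [-174.79, -0.11], [-173.66, 173.66]. Speed limits (degrees/s): [136.94, 136.94, 172.46, 180, 180, 180].

## Interface

Orientations are given as [roll, pitch, yaw] about the fixed x, y, z axes, in that order (R = Rz(yaw) Ry(pitch) Rx(roll)).
In Python, from plant import * gives the robot as it stands.
- The arm moves only by the tool step_arm, never from a script. Its argument "steps" is a list that holds one entry, the list of rows, each a list of 6 numbers: the shift along the tool's x, y, z scaled (see below), then the turn, a rotation vector about the tool's x, y, z scaled (see below). In form: [[[tx, ty, tz, wx, wy, wz], ...]]. A call has 1 to 20 rows; each row is the pose to reach, as a shift and turn from the pose commanded when the call began, along the tool's axes at that moment; what a row does not reach only later rows make up. The controller multiplies each number of a shift by 100 mm and each number of a turn by 0.5 rad. A row lasts 1/10 s, in which the tool goes at most 50 mm and 8.59 degrees, less where a joint would pass 70% of its speed; a pose out of reach is approached as far as the arm can. A call with a number of a shift or a turn outside -1 to 1 is refused whole. A call with a gripper value outside its range is refused whole. "jaw" is the closure in counts, from 0 (fully open) to 255 (shut), set as the call begins (left out, the last holds). The fingers move at their own pace and stop on an object; the grip force is fixed at half the most. Time passes only in rows, so rows that repeat a pose let the fingers close. It gives the time, the measured TCP pose, the force, the opening and the grip force at its end, in the units of the state.
- get_obs(): the state, without advancing time (a new reading comes with each control period).
- snapshot(name): name is "scene" or "side" or "wrist"; returns (picture, depth): 384x512x3 uint8, red, green, blue; 384x512 float32, m along the optical axis (not along the pixel's ray), 0 where there is no reading.
- calibration(name): a dict with "mtx" (3x3 intrinsics, pixels), "rvec" (rotation vector, rad) and "tvec" (3), from world to camera coordinates, as OpenCV has them. Camera axes: x right, y down, z forward; pixel columns grow to the right and rows downward; lengths in m; the calibration is good to about 2 mm. A picture is of the moment at which its call begins: read the wrist's pose just before it. calibration takes no time and is no camera call; for the wrist camera it gives the pose at the moment of the call.
- close_job(): hands the job in; it is judged then, once.
The state is a dict: "clock": time; "joint_pos": joint angles; "qvel": joint speeds; "tau": joint torques, N m; "tool_pos": TCP position; "orientation": TCP orientation; "force": force on the tool from outside, world axes, zero at the start; "moment": the same for the moment, N m; "opening": finger opening in m; "gripper_force": force on a finger pad.
Only numpy, scipy, OpenCV 4.12 (cv2) and the standard library are available. Lean on these libraries where they do the work, as an engineer would, in place of code of your own. Each camera call takes 0.05 s, during which the arm holds its last target. There are 200 camera calls.

## Task

The sauce carousel has been left part way between two stations. Wind its crank clockwise, several turns, up to the drive's stop and snug it there by feel for half a second (push about 20 N on the handle; over 30 N strains the gears). Then take the red-handled locking pin out of its parking block, put it fully down through the tray's lug into the index block below, let go, and leave the other things on the counter where they are.

Things in the scene. Friction and masses are not known exactly. Their poses are not given: they have to be found in the camera images.
- carousel: Sauce carousel stand, fixed, about 230x310x140 mm. Origin on the counter; x to its back, y to its left, z up. A black tray 164 mm across (top 44 mm up, sauce cups to 74 mm) with six 30 mm aluminium lugs turns about an upright axis at stand (0, 50 mm). In stand mm: index block (-95, 50), parking block (-100, 145), crank axis (-10, -100) on a green gearbox 72 mm square, 78 mm high.
- crank_axis (a point): Point on the upright turning axis of the crank, 115 mm above the counter. Clockwise from above is the way to wind; four turns move the tray clockwise by one division (60 degrees) through a self-locking worm, so one turn moves the lug about 25 mm. 2.5 to 3.8 turns remain at the start.
- crank_handle (a point): Middle of the crank's black upright handle: a freely revolving sleeve 18 mm in diameter, 42 mm long (95 to 137 mm above the counter), 40 mm out from the crank axis. Winding takes about 3 N along its path; at the stop, felt through the spring coupling, this rises by about 2.5 N per mm of handle travel. Let go, the handle springs back a few mm.
- tray_hole (a point): Centre of the top mouth of the 13 mm through hole in the tray lug (10 mm thick, its top 44 mm above the counter) that comes next over the index block; 95 mm from the tray's axis.
- base_hole (a point): Centre of the mouth of the 12.5 mm hole in the index block at the front of the stand, 31 mm above the counter and 25 mm deep, 3 mm below the lugs; axes as the stand's. With the crank at its stop tray_hole stands straight above it.
- park_hole (a point): Centre of the mouth of the 13 mm hole in the parking block (32 mm square, top 46 mm above the counter), where the pin stands at the start.
- pin_handle (a point): Middle of the red upright handle of the loose locking pin: handle 17 mm in diameter, 50 mm long; below it a steel flange 20 mm wide, whose underside is 29 mm under this point, and a steel shaft 10 mm thick and 35 mm long with a tapered tip. Whole pin 89 mm, 80 g. Seated, its flange rests on the lug (or on the parking block) and this point is 73 mm (parked 75 mm) above the counter.
- pin_tip (a point): Lower end of the locking pin, 64 mm below pin_handle; 9 mm above the counter when seated in the index block.
- soda_can: Drinks can, 53 mm in diameter, 134 mm high, a bystander; origin under its foot.
- salt: White salt shaker, 40 mm wide, 81 mm high, a bystander; origin under its foot.
- sauce_squeeze: Red sauce bottle, 60 mm in diameter, 187 mm high, a bystander; origin under its foot.
- crank (a joint): Wind-up of the torsion-spring coupling between crank arm and worm, rad: 0 slack, positive when pushed clockwise, 0.1 for each 10 N along the handle's path (0.03 while winding freely). It is not the crank's angle of turn.
Mind the look-alikes: they are no part of the job. Of the things that look like the part that bears pin_handle, the smaller one is meant.

How it is judged (in metres and radians):
On the way:
1. the drive is at its stop, the next lug over the index block, and the crank is snug: pushed clockwise with 12 N or more at the handle (horizontal distance between tray_hole and base_hole below 0.0012 m and value of joint crank above 0.12 rad), for 0.2 s.
At the end, for the whole second after the job is handed in: The next lug's hole stands over the index block's hole within 1.5 mm, and the locking pin is down through both: its tip at least 19 mm below the mouth of the index block's hole, within 3 mm of its centre, upright within 7 degrees (horizontal distance between tray_hole and base_hole below 0.0015 m and horizontal distance between pin_tip and base_hole below 0.003 m and z of pin_tip in the frame of base_hole below -0.019 m and angle between pin_handle's own z axis and vertical below 0.12 rad); the robot touches nothing.
It fails at once if the drive is strained: the crank is pushed with more than 30 N along the handle's path, either way (value of joint crank above 0.3 rad or value of joint crank below -0.3 rad).
It fails at once if a bystander (can, salt shaker, sauce bottle) is moved by more than 30 mm (distance of any of soda_can, salt, sauce_squeeze from where it was at the start of the episode above 0.03 m).
It also fails if it takes over 72 s, if anything falls off the work surface, if the arm or the gripper's body presses on something with over 40 N, if the wrist force passes 120 N, or if a joint passes its speed limit or range.

## Working session

There is one attempt and no reset: what is moved stays moved. The work goes in short steps, Python scripts to look and compute and a tool call to move; the robot and the scene stay as the last step left them, time stands still between calls to the robot, and variables do not carry over. Pictures are saved under pics/ and viewed, at most 10 in all, crops included, and the job is handed in when it is done.

Besides the shell and the picture viewer there is one more tool, called after ">>>" by a JSON object that holds its "method" and its "body", one argument or row to a line. step_arm: Moves the arm, as the interface text tells. Its arguments: {"type":"object","properties":{"steps":{"type":"array","items":{"type":"array","items":{"type":"array","items":{"type":"number","minimum":-1,"maximum":1}}}},"jaw":{"type":"number"}},"required":["steps"]}

```bash
mkdir -p pics; cat > h.py <<'E'
from plant import *
import numpy as np, cv2
def cal(n):
    c=calibration(n); R=cv2.Rodrigues(np.array(c["rvec"],float))[0]; return np.array(c["mtx"],float),R,np.array(c["tvec"],float).ravel()
def ray(C,u,v,z):
    K,R,t=C; o=-R.T@t; d=R.T@np.linalg.inv(K)@np.array([u,v,1.]); return o+d*(z-o[2])/d[2]
def pts(C,D):
    K,R,t=C; v,u=np.mgrid[:D.shape[0],:D.shape[1]]
    P=np.stack([(u-K[0,2])/K[0,0]*D,(v-K[1,2])/K[1,1]*D,D],-1); return (P-t)@R
def proj(C,p):
    K,R,t=C; q=K@(R@np.array(p)+t); return q[:2]/q[2]
E
python3 - <<'E'
from h import *
o=get_obs(); print(o)
ims=[]
for n in("scene","side"):
    C=cal(n); I,D=snapshot(n); np.savez(f"pics/{n}.npz",I=I,D=D); ims.append(I[:,:,::-1])
    print(n,-C[1].T@C[2],C[0][0,0])
    cv2.imwrite(f"pics/{n}.png",cv2.resize(I[:,:,::-1],(768,576)))
E
```

```text
{'clock': 0.0, 'joint_pos': array([ 8.13078301e+01,  2.05921728e+01,  6.34479661e-01, -1.91646181e-02,
       -7.01351172e+01, -1.65078105e+01]), 'qvel': array([ 0.03711583,  0.01442525,  0.03563865, -0.03030229, -0.11818992,
       -0.1051769 ]), 'tau': array([ 1.22465586e-03, -5.82714951e+01,  2.93045801e+01,  6.99667364e+00,
        6.97305237e-03, -1.60160885e-04]), 'tool_pos': array([0.28721483, 0.61031945, 0.22562272]), 'orientation': array([ 1.79905896e+02, -9.10078936e-03, -2.52064997e+01]), 'force': array([-0.71075055, -0.74042271,  0.00379556]), 'moment': array([-0.01009019,  0.00034261,  0.07625266]), 'gripper_force': 0.0, 'opening': 0.08735307055187319}
scene [-0.10676443 -0.87858446  0.76565841] 413.91578481666187
side [0.40965305 0.75057754 0.78321609] 379.1533153318303
```

View pics/scene.png

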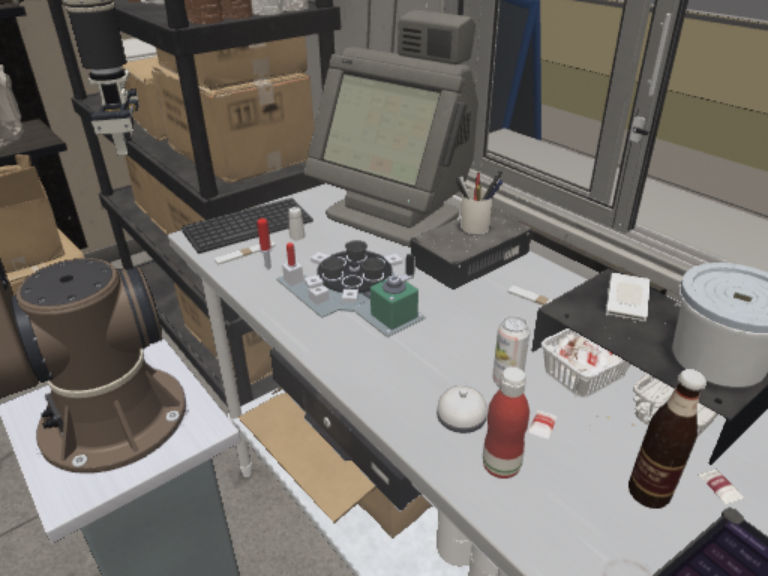

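View pics/side.png

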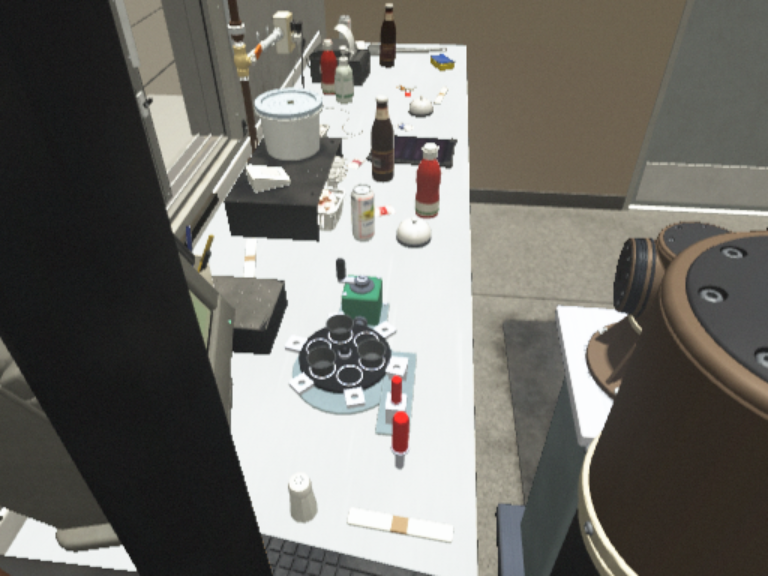

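Scene picture at 768 wide: the candidates for the pin are the bigger red-handled one standing free at (264,240) and the smaller one in the white parking block at (291,258), so the smaller is meant. The crank's green gearbox is at (395,300) with its black handle at (410,264). The side view shows the small pin at (397,388), the big one at (400,432) and the crank handle at (341,268).

```bash
python3 - <<'E'
from h import *
for n in("scene","side"):
    f=np.load(f"pics/{n}.npz"); I,D=f["I"],f["D"]; C=cal(n); P=pts(C,D)
    hsv=cv2.cvtColor(I,cv2.COLOR_RGB2HSV); H,S,V=[hsv[...,i].astype(int) for i in range(3)]
    near=(P[...,0]>.2)&(P[...,0]<1.2)&(D>0)
    red=((H<8)|(H>172))&(S>150)&(V>90); green=(H>60)&(H<95)&(S>90)&(V>30)
    for nm,m,zr in(("red",red,(0.02,.3)),("green",green,(.0,.2)),("dark",(V<60)&near,(.085,.16))):
        m=m&(P[...,2]>zr[0])&(P[...,2]<zr[1])
        k,L,st,ce=cv2.connectedComponentsWithStats(m.astype(np.uint8))
        for i in range(1,k):
            if st[i,4]>25:
                q=P[L==i]; print(n,nm,st[i,:5],ce[i].round(1),np.median(q,0).round(3),q.min(0).round(3),q.max(0).round(3))
                if nm=="green": t=q[q[:,2]>.073]; print("  top",t.mean(0).round(4),len(t),cv2.minAreaRect(t[:,:2].astype(np.float32)) if len(t)>5 else "")
# crop
I=np.load("pics/scene.npz")["I"]; J=np.load("pics/side.npz")["I"]
a=cv2.resize(I[130:225,165:295,::-1],(780,570),interpolation=cv2.INTER_CUBIC); cv2.imwrite("pics/crop1.png",a)
E
```

```text
scene red [172 146   7  21 118] [175.2 155.6] [0.432 0.24  0.099] [0.424 0.231 0.055] [0.445 0.256 0.126]
scene red [191 163   4  14  36] [192.9 168.2] [0.446 0.153 0.084] [0.442 0.147 0.052] [0.451 0.161 0.101]
scene red [336 264  15  13 107] [343.9 269.8] [ 0.422 -0.5    0.143] [ 0.41  -0.509  0.131] [ 0.438 -0.488  0.153]
scene dark [  0  34  21  15 233] [ 9.8 40.7] [0.347 2.147 0.124] [0.289 2.121 0.085] [0.399 2.178 0.16 ]
scene dark [ 44  41  11  15 103] [49.  48.2] [0.482 1.808 0.122] [0.463 1.779 0.086] [0.506 1.836 0.159]
scene dark [129  99  14  20 198] [135.3 108.4] [0.478 0.638 0.123] [0.463 0.627 0.085] [0.505 0.663 0.16 ]
scene dark [271 171   5  12  58] [272.9 176.3] [ 0.574 -0.095  0.119] [ 0.569 -0.101  0.098] [ 0.581 -0.088  0.138]
scene dark [397 185   9  22 105] [401.4 196. ] [ 0.802 -0.382  0.101] [ 0.763 -0.413  0.098] [ 0.861 -0.354  0.103]
scene dark [433 192  11   9  62] [436.9 196.4] [ 0.882 -0.446  0.1  ] [ 0.858 -0.462  0.098] [ 0.894 -0.426  0.103]
scene dark [358 207  73  41  86] [391.3 225.2] [ 0.677 -0.442  0.098] [ 0.674 -0.551  0.086] [ 0.686 -0.332 
[... 1379 characters left out ...]
.9   -1.317  0.126]
side dark [164  73   6  17  36] [166.6  80.8] [ 0.939 -0.713  0.128] [ 0.934 -0.721  0.089] [ 0.948 -0.705  0.159]
side dark [248  84  13  17 207] [254.   92.1] [ 0.56  -0.629  0.13 ] [ 0.537 -0.649  0.094] [ 0.587 -0.617  0.16 ]
side dark [156 120  12   9  53] [161.6 123.8] [ 0.871 -0.402  0.101] [ 0.847 -0.43   0.098] [ 0.894 -0.375  0.106]
side dark [150 134  61   8 248] [179.7 137.5] [ 0.787 -0.33   0.093] [ 0.68  -0.336  0.085] [ 0.893 -0.321  0.104]
side dark [224 174   5  12  46] [226.3 179.3] [ 0.58  -0.078  0.124] [ 0.575 -0.085  0.104] [ 0.587 -0.07   0.138]
side dark [ 30 338  42  14 182] [ 50.5 345.8] [0.82  0.445 0.126] [0.786 0.436 0.109] [0.853 0.454 0.151]
```

View pics/crop1.png

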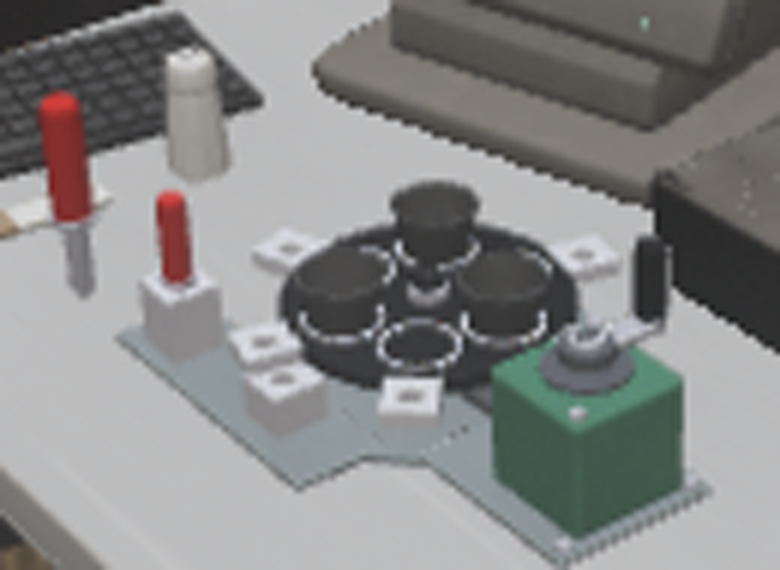

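>>> {"method": "step_arm", "body": {
  "steps": [
    [[0.3,0.33,-0.1,0,0,0],[0.6,0.66,-0.15,0,0,0],[0.91,1.0,-0.2,0,0,0]]
  ]
}}

```text
clock: 0.4
tool_pos: [0.3272, 0.48, 0.246]
orientation: [179.9, -0.0, -25.2]
force: [-0.0, -0.6, 0.7]
opening: 0.0875
gripper_force: 0.0
```

>>> {"method": "step_arm", "body": {
  "steps": [
    [[0.3,0.33,-0.1,0,0,0],[0.6,0.66,-0.15,0,0,0],[0.91,1.0,-0.2,0,0,0]]
  ]
}}

```text
clock: 0.7
tool_pos: [0.367, 0.3505, 0.2667]
orientation: [180.0, 0.0, -25.2]
force: [0.1, -0.1, 1.0]
opening: 0.0877
gripper_force: 0.0
```

>>> {"method": "step_arm", "body": {
  "steps": [
    [[0.3,0.33,-0.1,0,0,0],[0.6,0.66,-0.15,0,0,0],[0.91,1.0,-0.2,0,0,0]]
  ]
}}

```text
clock: 1.0
tool_pos: [0.4066, 0.2213, 0.2868]
orientation: [-180.0, 0.0, -25.2]
force: [1.2, 0.1, 0.5]
opening: 0.0879
gripper_force: 0.0
```

>>> {"method": "step_arm", "body": {
  "steps": [
    [[0.3,0.33,-0.1,0,0,-0.25],[0.6,0.66,-0.15,0,0,-0.5],[0.91,1.0,-0.2,0,0,-0.75],[0.91,1.0,-0.2,0,0,-0.88]]
  ]
}}

```text
clock: 1.4
tool_pos: [0.4471, 0.09, 0.3071]
orientation: [180.0, -0.0, 0.0]
force: [0.3, 0.5, -1.0]
opening: 0.0876
gripper_force: 0.0
```

```bash
python3 - <<'E'
from h import *
import plant
print([x for x in dir(plant) if not x.startswith('_')], getattr(plant,'hold_point_z',None))
o=get_obs(); print({k:o[k] for k in("clock","tool_pos","orientation","force","joint_pos")})
C=cal("wrist"); I,D=snapshot("wrist"); np.savez("pics/w1.npz",I=I,D=D,K=C[0],R=C[1],t=C[2]); print(-C[1].T@C[2],C[1].round(2),C[0])
cv2.imwrite("pics/w1.png",cv2.resize(I[:,:,::-1],(768,576)))
E
```

```text
['PlanningError', 'calibration', 'close_job', 'get_obs', 'hold_point_z', 'snapshot'] 0.0188
{'clock': 1.4, 'tool_pos': array([0.44705577, 0.08995268, 0.30714947]), 'orientation': array([ 1.79987579e+02, -3.63849326e-02,  3.89653213e-02]), 'force': array([ 0.30808367,  0.54494869, -1.03670479]), 'joint_pos': array([ 3.62779021e+01, -3.41657922e+00, -1.76830586e+01,  3.25337053e-02,
       -7.57115189e+01,  5.37530359e+01])}
[0.51605607 0.08984805 0.46565636] [[ 0.   -1.    0.  ]
 [-0.97 -0.    0.26]
 [-0.26 -0.   -0.97]] [[338.57102333   0.         258.24330409]
 [  0.         338.57102333 185.60141416]
 [  0.           0.           1.        ]]
```

View pics/w1.png

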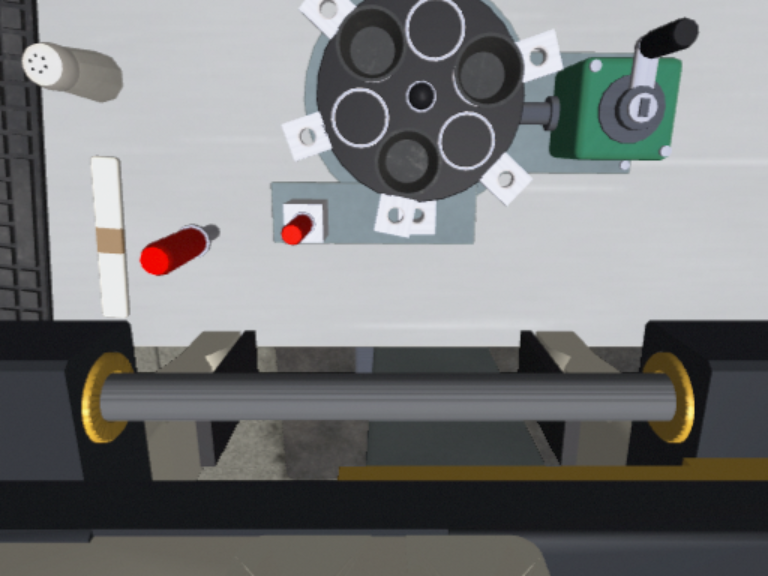

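The wrist view shows all of it: the parked small pin (297,228), index block hole (418,215) partly under the passed lug (397,215), the next lug (507,180), the crank hub (641,108) and the handle top (684,33). The big look-alike is at (165,252) and salt at (70,70).

```bash
python3 - <<'E'
from h import *
from scipy.optimize import least_squares
f=np.load("pics/w1.npz"); I=f["I"]; C=(f["K"],f["R"],f["t"]); g=cv2.cvtColor(I,cv2.COLOR_RGB2GRAY)
hsv=cv2.cvtColor(I,cv2.COLOR_RGB2HSV)
def hole(u,v,r=5):
    u,v=u/1.5,v/1.5; a,b=int(round(u)),int(round(v)); w=cv2.resize(g[b-r:b+r+1,a-r:a+r+1],None,fx=8,fy=8,interpolation=cv2.INTER_CUBIC)
    _,m=cv2.threshold(w,0,1,cv2.THRESH_BINARY_INV+cv2.THRESH_OTSU); k,L,st,ce=cv2.connectedComponentsWithStats(m)
    i=1+np.argmin(np.hypot(*(ce[1:]-w.shape[0]/2).T)+1000*(st[1:,4]<200)); c=(ce[i]+.5)/8-.5; return c+[a-r,b-r],st[i,4]/64
L=[]
for s in((397,215),(507,180),(539,57),(307,135)):
    c,a=hole(*s); p=ray(C,*c,.044); L.append(p[:2]); print("lug",c*1.5,round(a,1),p.round(4))
L=np.array(L)
ct=least_squares(lambda c:np.hypot(*(L-c).T)-.095,[.55,.06]).x
print("tray axis",ct,np.hypot(*(L-ct).T),np.degrees(np.arctan2(*(L-ct).T[::-1])))
G=(hsv[...,0]>60)&(hsv[...,0]<95)&(hsv[...,1]>90)&(hsv[...,2]>95)
c=max(cv2.findContours(G.astype(np.uint8),0,2)[0],key=cv2.contourArea)
q=np.array([ray(C,*p[0],.078)[:2] for p in c],np.float32); print("gear",cv2.minAreaRect(q))
print("crank hub",ray(C,641/1.5,108/1.5,.10),"tophandle",ray(C,684/1.5,33/1.5,.137))
red=((hsv[...,0]<8)|(hsv[...,0]>172))&(hsv[...,1]>150)
c,a=cv2.minEnclosingCircle(np.array([[290,232],[297,222]],np.float32)); 
print("pin top",ray(C,294/1.5,233/1.5,.100),"park",ray(C,303/1.5,223/1.5,.046), "base",ray(C,419/1.5,215/1.5,.031))
a=cv2.resize(I[0:165,165:300,::-1],(490,599),interpolation=cv2.INTER_CUBIC)
b=cv2.resize(I[0:110,365:480,::-1],(310,297),interpolation=cv2.INTER_CUBIC)
o=np.zeros((599,800,3),np.uint8); o[:,:490]=a;o[:297,490:]=b; o[297:,490:]=cv2.resize(I[125:170,250:296,::-1],(310,302),interpolation=cv2.INTER_CUBIC); cv2.imwrite("pics/c2.png",o)
E
```

```text
lug [394.4081115  215.56820086] 63.0 [0.4567 0.0835 0.044 ]
lug [508.71398628 178.77524771] 30.8 [ 0.4868 -0.0098  0.044 ]
lug [538.10509027  56.56844773] 95.0 [ 0.5794 -0.0266  0.044 ]
lug [311.38022226 134.41869987] 23.4 [0.5216 0.15   0.044 ]
tray axis [0.54930514 0.06144634] [0.09519651 0.09474259 0.09305867 0.0928248 ] [ 166.62779193 -131.24238546  -71.15264472  107.34891457]
gear ((0.5387409329414368, -0.08444394171237946), (0.06841309368610382, 0.06999048590660095), 89.39248657226562)
crank hub [ 0.53840008 -0.08411594  0.1       ] tophandle [ 0.57842295 -0.08653058  0.137     ]
pin top [0.45183034 0.1573521  0.1       ] park [0.45075334 0.15944491 0.046     ] base [0.45535513 0.06217831 0.031     ]
```

View pics/c2.png

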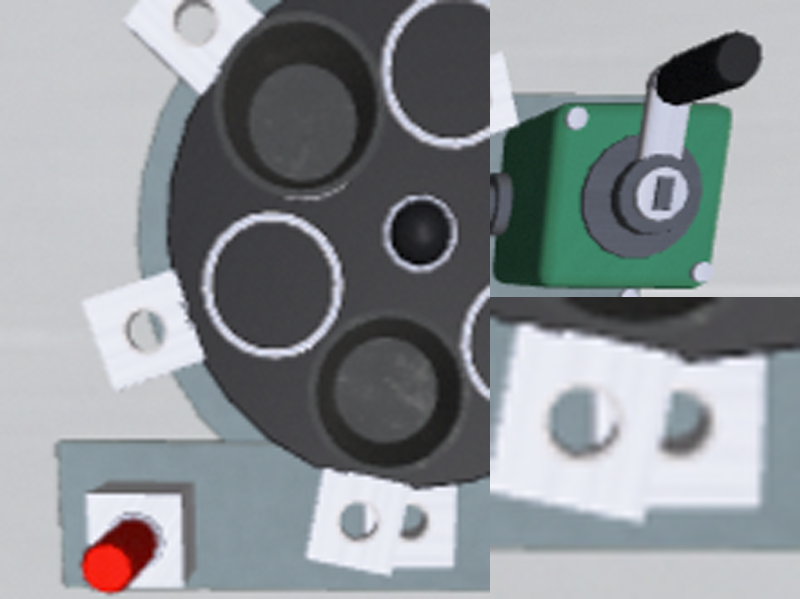

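```bash
python3 - <<'E'
from h import *
for n in("scene","side"):
    f=np.load(f"pics/{n}.npz"); P=pts(cal(n),f["D"]).reshape(-1,3)
    for a,b in((.085,.17),(.17,.3),(.3,.6)):
        q=P[(P[:,2]>a)&(P[:,2]<b)&(abs(P[:,1])<.3)&(P[:,0]>.6)&(P[:,0]<1.3)]; 
        if len(q): print(n,a,np.percentile(q[:,0],[1,5,50]).round(3),"near y of closest",q[np.argsort(q[:,0])[:len(q)//20+1]].mean(0).round(3))
E
```

```text
scene 0.085 [0.69  0.713 0.992] near y of closest [0.699 0.244 0.142]
scene 0.17 [0.721 0.738 0.809] near y of closest [0.728 0.263 0.19 ]
scene 0.3 [0.792 0.812 0.986] near y of closest [0.801 0.255 0.329]
side 0.085 [0.688 0.698 0.742] near y of closest [0.692 0.255 0.134]
side 0.17 [0.746 0.755 0.79 ] near y of closest [0.749 0.158 0.175]
side 0.3 [0.983 0.985 0.995] near y of closest [ 0.984 -0.284  0.462]
```

>>> {"method": "step_arm", "body": {
  "steps": [
    [[0.33,0.44,0.1,0,0,0],[0.66,0.88,0.2,0,0,0]]
  ]
}}

```text
clock: 1.65
tool_pos: [0.5061, 0.0155, 0.289]
orientation: [-179.9, -0.1, 0.1]
force: [1.3, 0.9, 1.2]
opening: 0.0877
gripper_force: 0.0
```

>>> {"method": "step_arm", "body": {
  "steps": [
    [[0.33,0.44,0.48,0,0,0],[0.65,0.88,0.97,0,0,0],[0.65,0.88,0.97,0,0,0],[0.65,0.88,0.97,0,0,0]]
  ]
}}

```text
clock: 2.05
tool_pos: [0.5692, -0.075, 0.1855]
orientation: [179.9, 0.5, -0.3]
force: [-0.9, 0.5, -0.5]
opening: 0.0879
gripper_force: 0.0
```

```bash
python3 - <<'E'
from h import *
o=get_obs(); print(o["tool_pos"],o["orientation"],o["force"])
C=cal("wrist"); I,D=snapshot("wrist"); np.savez("pics/w2.npz",I=I,D=D,K=C[0],R=C[1],t=C[2])
P=pts(C,D)
for z0,z1 in((.130,.145),(.085,.105),(.105,.13)):
    m=(P[...,2]>z0)&(P[...,2]<z1)&(D>0)&(P[...,0]>.5)&(P[...,0]<.62)&(P[...,1]<-.03)&(P[...,1]>-.14)
    q=P[m]; print(z0,m.sum(), q.min(0).round(4) if m.any() else "",q.max(0).round(4) if m.any() else "",np.median(q,0).round(4) if m.any() else "")
print(proj(C,[.5785,-.0865,.137]),proj(C,[.5386,-.0843,.1]))
cv2.imwrite("pics/w2.png",cv2.resize(I[:,:,::-1],(768,576)))
E
```

```text
[ 0.56916511 -0.07496679  0.18553357] [179.93834597   0.54212515  -0.25697506] [-0.85677761  0.51112202 -0.49954579]
0.13 584 [ 0.5705 -0.0959  0.13  ] [ 0.5884 -0.0785  0.1387] [ 0.5806 -0.0873  0.1365]
0.085 1282 [ 0.5246 -0.1004  0.0858] [ 0.5882 -0.0712  0.1048] [ 0.5437 -0.0853  0.0953]
0.105 200 [ 0.58   -0.0951  0.105 ] [ 0.5885 -0.0786  0.1299] [ 0.587  -0.0858  0.1181]
[275.62027927 190.73781834] [269.83087309 226.65169268]
```

View pics/w2.png

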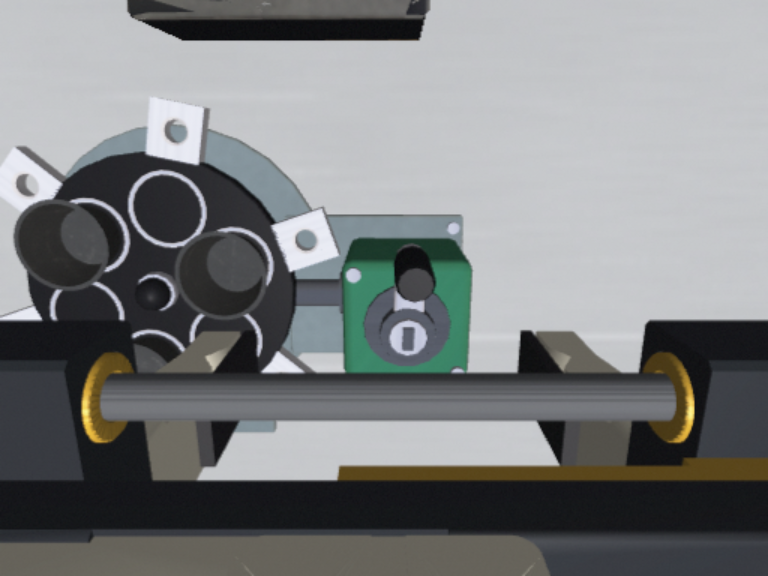

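Handle top is at (413,282) and hub at (408,338), centred between the fingers; refined handle ≈ (0.579,-0.087), axis ≈ (0.5395,-0.086). Descending and gripping.

>>> {"method": "step_arm", "body": {
  "steps": [
    [[0.01,0.01,0.3,0,0,0],[0.01,0.01,0.6,0,0,0],[0.01,0.01,0.83,0,0,0],[0.01,0.01,0.83,0,0,0],[0.01,0.01,0.83,0,0,0]]
  ]
}}

```text
clock: 2.6
tool_pos: [0.5721, -0.0729, 0.1101]
orientation: [180.0, -0.1, 0.1]
force: [-0.4, 0.4, 0.4]
opening: 0.0874
gripper_force: 0.0
```

>>> {"method": "step_arm", "body": {
  "steps": [
    [[0,0,0,0,0,0],[0,0,0,0,0,0],[0,0,0,0,0,0],[0,0,0,0,0,0],[0,0,0,0,0,0],[0,0,0,0,0,0],[0,0,0,0,0,0],[0,0,0,0,0,0]]
  ],
  "jaw": 255
}}

```text
clock: 3.4
tool_pos: [0.5714, -0.0744, 0.1087]
orientation: [180.0, 0.0, 0.0]
force: [-0.5, -3.0, 1.1]
opening: 0.0292
gripper_force: 1.6
```

>>> {"method": "step_arm", "body": {
  "steps": [
    [[0.04,0.05,0.02,0,0,0],[0.08,0.1,0.02,0,0,0],[0.08,0.13,0.02,0,0,0],[0.08,0.13,0.02,0,0,0],[0.08,0.13,0.02,0,0,0],[0.08,0.13,0.02,0,0,0],[0.08,0.13,0.02,0,0,0]]
  ]
}}

```text
clock: 4.1
tool_pos: [0.5779, -0.087, 0.106]
orientation: [-180.0, 0.2, -0.0]
force: [-5.9, 1.4, 2.8]
opening: 0.0171
gripper_force: 30.0
```

```bash
python3 - <<'E'
from h import *
o=get_obs(); print(o["tool_pos"],o["orientation"],o["force"],o["moment"],o["opening"],o["gripper_force"],o["clock"])
E
```

```text
[ 0.57787126 -0.08695068  0.10599216] [-1.79972951e+02  2.11999229e-01 -2.93909663e-02] [-5.89010045  1.36583638  2.78162109] [ 0.65412562  2.14721729 -0.03037998] 0.017133582715232226 30.001811963156797 4.1
```

>>> {"method": "step_arm", "body": {
  "steps": [
    [[-0.02,0.1,0,0,0,0],[-0.06,0.19,0,0,0,0],[-0.13,0.28,0,0,0,0],[-0.21,0.34,0,0,0,0],[-0.31,0.38,0,0,0,0],[-0.41,0.39,0,0,0,0],[-0.41,0.39,0,0,0,0],[-0.41,0.39,0,0,0,0]]
  ]
}}

```text
clock: 4.9
tool_pos: [0.5386, -0.1256, 0.1065]
orientation: [-180.0, 0.0, 0.0]
force: [0.8, 3.9, -0.8]
opening: 0.017
gripper_force: 30.0
```

```bash
python3 - <<'E'
from h import *
o=get_obs(); print(o["tool_pos"],o["orientation"],o["force"],o["moment"],o["opening"],o["gripper_force"],o["clock"])
E
```

```text
[ 0.53861601 -0.12556939  0.10646226] [-1.79972208e+02  1.75624761e-02  6.06750943e-03] [ 0.78432044  3.87455304 -0.77501095] [ 1.50733289 -0.08931137 -0.01035489] 0.01702010836277297 30.000789826735854 4.9
```

>>> {"method": "step_arm", "body": {
  "steps": [
    [[-0.124,-0.02,0,0,0,0],[-0.235,-0.076,0,0,0,0],[-0.324,-0.165,0,0,0,0],[-0.38,-0.276,0,0,0,0],[-0.4,-0.4,0,0,0,0],[-0.38,-0.524,0,0,0,0],[-0.324,-0.635,0,0,0,0],[-0.235,-0.724,0,0,0,0],[-0.124,-0.78,0,0,0,0],[0,-0.8,0,0,0,0],[0.124,-0.78,0,0,0,0],[0.235,-0.724,0,0,0,0],[0.324,-0.635,0,0,0,0],[0.38,-0.524,0,0,0,0],[0.4,-0.4,0,0,0,0],[0.38,-0.276,0,0,0,0],[0.324,-0.165,0,0,0,0],[0.235,-0.076,0,0,0,0],[0.124,-0.02,0,0,0,0],[0,0,0,0,0,0]]
  ]
}}

```text
clock: 6.9
tool_pos: [0.5412, -0.1254, 0.1067]
orientation: [-179.9, -0.3, -0.0]
force: [2.9, 6.8, -6.7]
opening: 0.0175
gripper_force: 30.0
```

>>> {"method": "step_arm", "body": {
  "steps": [
    [[-0.124,-0.02,0,0,0,0],[-0.235,-0.076,0,0,0,0],[-0.324,-0.165,0,0,0,0],[-0.38,-0.276,0,0,0,0],[-0.4,-0.4,0,0,0,0],[-0.38,-0.524,0,0,0,0],[-0.324,-0.635,0,0,0,0],[-0.235,-0.724,0,0,0,0],[-0.124,-0.78,0,0,0,0],[0,-0.8,0,0,0,0],[0.124,-0.78,0,0,0,0],[0.235,-0.724,0,0,0,0],[0.324,-0.635,0,0,0,0],[0.38,-0.524,0,0,0,0],[0.4,-0.4,0,0,0,0],[0.38,-0.276,0,0,0,0],[0.324,-0.165,0,0,0,0],[0.235,-0.076,0,0,0,0],[0.124,-0.02,0,0,0,0],[0,0,0,0,0,0]]
  ]
}}

```text
clock: 8.9
tool_pos: [0.5413, -0.1254, 0.1067]
orientation: [-179.9, -0.3, -0.0]
force: [3.6, 6.7, -6.7]
opening: 0.0174
gripper_force: 30.0
```

```bash
python3 - <<'E'
from h import *
for n in("side","scene"):
    C=cal(n); I,D=snapshot(n); np.savez(f"pics/{n}2.npz",I=I,D=D)
    P=pts(C,D); g=I.min(2)
    m=(abs(P[...,2]-.044)<.007)&(g>130)&(P[...,0]>.42)&(P[...,0]<.68)&(P[...,1]>-.08)&(P[...,1]<.19)
    k,L,st,ce=cv2.connectedComponentsWithStats(m.astype(np.uint8))
    for i in range(1,k):
        if st[i,4]>15:
            c=ray(C,*ce[i],.044)[:2]; d=c-np.array([.5492,.062]); print(n,st[i,4],ce[i].round(1),c.round(4),np.hypot(*d).round(4),np.degrees(np.arctan2(d[1],d[0])).round(1))
o=get_obs(); print(o["tool_pos"],o["force"],o["clock"],o["opening"])
E
```

```text
side 52 [245.8 211.9] [ 0.5211 -0.0341] 0.1001 -106.3
side 99 [209.6 217.6] [ 6.193e-01 -2.000e-04] 0.0937 -41.6
side 24 [224.2 226. ] [0.573  0.0281] 0.0414 -54.9
side 40 [241.8 227.8] [0.524  0.0298] 0.0409 -128.1
side 23 [254.  233.7] [0.4885 0.0485] 0.0622 -167.4
side 116 [265.  233.3] [0.4595 0.044 ] 0.0915 -168.6
side 122 [193.7 241.3] [0.6433 0.0923] 0.0989 17.9
side 106 [217.8 246.7] [0.5769 0.1041] 0.0504 56.6
side 35 [241.7 250.7] [0.5136 0.1109] 0.0605 126.0
side 262 [256.5 263.2] [0.4719 0.1473] 0.1151 132.2
side 154 [213.9 263.2] [0.5767 0.1585] 0.1003 74.1
scene 43 [226.7 165.5] [0.5766 0.152 ] 0.0941 73.1
scene 131 [200.8 178.1] [0.4637 0.139 ] 0.115 138.0
scene 76 [216.7 192.8] [0.4559 0.0346] 0.0972 -163.6
scene 37 [244.2 194.6] [ 0.5158 -0.0279] 0.0959 -110.4
[ 0.5397538  -0.12548463  0.1066542 ] [-0.62564959  5.15756001 -6.32117551] 9.0 0.017091288557837966
```

>>> {"method": "step_arm", "body": {
  "steps": [
    [[-0.124,-0.02,0,0,0,0],[-0.235,-0.076,0,0,0,0],[-0.324,-0.165,0,0,0,0],[-0.38,-0.276,0,0,0,0],[-0.4,-0.4,0,0,0,0],[-0.38,-0.524,0,0,0,0],[-0.324,-0.635,0,0,0,0],[-0.235,-0.724,0,0,0,0],[-0.124,-0.78,0,0,0,0],[0,-0.8,0,0,0,0],[0.124,-0.78,0,0,0,0],[0.235,-0.724,0,0,0,0],[0.324,-0.635,0,0,0,0],[0.38,-0.524,0,0,0,0],[0.4,-0.4,0,0,0,0],[0.4,-0.4,0,0,0,0],[0.4,-0.4,0,0,0,0]]
  ]
}}

```text
clock: 10.7
tool_pos: [0.5778, -0.0875, 0.1062]
orientation: [180.0, 0.1, -0.1]
force: [-6.7, -0.5, -0.1]
opening: 0.0172
gripper_force: 30.0
```

>>> {"method": "step_arm", "body": {
  "steps": [
    [[-0.002,0.035,0,0,0,0],[-0.006,0.07,0,0,0,0],[-0.006,0.07,0,0,0,0]]
  ]
}}

```text
clock: 11.0
tool_pos: [0.5771, -0.0937, 0.1062]
orientation: [-180.0, 0.1, -0.1]
force: [-7.4, 3.8, -0.4]
opening: 0.0168
gripper_force: 30.0
```

>>> {"method": "step_arm", "body": {
  "steps": [
    [[-0.008,0.034,0,0,0,0],[-0.018,0.067,0,0,0,0],[-0.018,0.067,0,0,0,0]]
  ]
}}

```text
clock: 11.3
tool_pos: [0.5752, -0.1001, 0.1061]
orientation: [-179.9, 0.1, -0.1]
force: [-7.6, 5.2, -0.5]
opening: 0.017
gripper_force: 30.0
```

>>> {"method": "step_arm", "body": {
  "steps": [
    [[-0.018,0.03,0,0,0,0],[-0.034,0.06,0,0,0,0],[-0.034,0.06,0,0,0,0]]
  ]
}}

```text
clock: 11.6
tool_pos: [0.5724, -0.1058, 0.1063]
orientation: [-179.9, 0.1, -0.1]
force: [-5.5, 6.6, -0.2]
opening: 0.0172
gripper_force: 30.0
```

>>> {"method": "step_arm", "body": {
  "steps": [
    [[-0.02,0.029,0,0,0,0],[-0.04,0.057,0,0,0,0],[-0.04,0.057,0,0,0,0]]
  ]
}}

```text
clock: 11.9
tool_pos: [0.5686, -0.1112, 0.1063]
orientation: [-179.9, 0.0, -0.1]
force: [-4.9, 7.4, -1.2]
opening: 0.0173
gripper_force: 30.0
```

>>> {"method": "step_arm", "body": {
  "steps": [
    [[-0.025,0.025,0,0,0,0],[-0.049,0.049,0,0,0,0],[-0.049,0.049,0,0,0,0]]
  ]
}}

```text
clock: 12.2
tool_pos: [0.564, -0.1158, 0.1063]
orientation: [-179.9, -0.0, -0.1]
force: [-4.4, 7.9, -1.4]
opening: 0.017
gripper_force: 30.0
```

>>> {"method": "step_arm", "body": {
  "steps": [
    [[-0.028,0.021,0,0,0,0],[-0.057,0.04,0,0,0,0],[-0.057,0.04,0,0,0,0]]
  ]
}}

```text
clock: 12.5
tool_pos: [0.5588, -0.1197, 0.1064]
orientation: [-179.9, -0.1, -0.0]
force: [-2.2, 8.8, -3.4]
opening: 0.0173
gripper_force: 30.0
```

>>> {"method": "step_arm", "body": {
  "steps": [
    [[-0.031,0.015,0,0,0,0],[-0.063,0.027,0,0,0,0],[-0.063,0.027,0,0,0,0]]
  ]
}}

```text
clock: 12.8
tool_pos: [0.5532, -0.1224, 0.1065]
orientation: [-179.9, -0.1, -0.0]
force: [0.1, 7.9, -4.9]
opening: 0.0171
gripper_force: 30.0
```

>>> {"method": "step_arm", "body": {
  "steps": [
    [[-0.033,0.009,0,0,0,0],[-0.067,0.016,0,0,0,0],[-0.067,0.016,0,0,0,0]]
  ]
}}

```text
clock: 13.1
tool_pos: [0.5469, -0.1244, 0.1067]
orientation: [-179.9, -0.2, -0.0]
force: [2.0, 5.9, -6.0]
opening: 0.0169
gripper_force: 30.0
```

>>> {"method": "step_arm", "body": {
  "steps": [
    [[-0.035,0.004,0,0,0,0],[-0.07,0.006,0,0,0,0],[-0.07,0.006,0,0,0,0]]
  ]
}}

```text
clock: 13.4
tool_pos: [0.5389, -0.1254, 0.1068]
orientation: [-180.0, -0.1, -0.0]
force: [1.8, 3.1, -6.3]
opening: 0.0174
gripper_force: 30.0
```

>>> {"method": "step_arm", "body": {
  "steps": [
    [[-0.035,-0.002,0,0,0,0],[-0.07,-0.006,0,0,0,0],[-0.07,-0.006,0,0,0,0]]
  ]
}}

```text
clock: 13.7
tool_pos: [0.5329, -0.1248, 0.1072]
orientation: [180.0, -0.2, 0.0]
force: [9.6, -1.6, -12.6]
opening: 0.0174
gripper_force: 30.0
```

>>> {"method": "step_arm", "body": {
  "steps": [
    [[-0.015,-0.003,0,0,0,0],[-0.03,-0.007,0,0,0,0],[-0.03,-0.007,0,0,0,0]]
  ]
}}

```text
clock: 14.0
tool_pos: [0.5312, -0.1244, 0.1074]
orientation: [179.9, -0.3, 0.1]
force: [13.2, -4.8, -14.5]
opening: 0.0173
gripper_force: 30.0
```

>>> {"method": "step_arm", "body": {
  "steps": [
    [[-0.018,-0.004,0,0,0,0],[-0.036,-0.008,0,0,0,0],[-0.036,-0.008,0,0,0,0],[-0.036,-0.008,0,0,0,0]]
  ]
}}

```text
clock: 14.4
tool_pos: [0.529, -0.1239, 0.1076]
orientation: [179.9, -0.5, 0.1]
force: [16.7, -6.8, -17.8]
opening: 0.0172
gripper_force: 30.0
```

>>> {"method": "step_arm", "body": {
  "steps": [
    [[-0.008,-0.002,0,0,0,0],[-0.008,-0.002,0,0,0,0],[-0.008,-0.002,0,0,0,0],[-0.008,-0.002,0,0,0,0],[-0.008,-0.002,0,0,0,0],[-0.008,-0.002,0,0,0,0],[-0.008,-0.002,0,0,0,0]]
  ]
}}

```text
clock: 15.1
tool_pos: [0.5286, -0.1237, 0.1077]
orientation: [179.9, -0.5, 0.1]
force: [17.6, -7.2, -18.4]
opening: 0.0174
gripper_force: 30.0
```

```bash
python3 - <<'E'
from h import *
for n in("side","scene"):
    C=cal(n); I,D=snapshot(n)
    P=pts(C,D); g=I.min(2)
    m=(abs(P[...,2]-.044)<.007)&(g>130)&(P[...,0]>.42)&(P[...,0]<.68)&(P[...,1]>-.08)&(P[...,1]<.19)
    k,L,st,ce=cv2.connectedComponentsWithStats(m.astype(np.uint8))
    for i in range(1,k):
        if st[i,4]>15:
            c=ray(C,*ce[i],.044)[:2]; d=c-np.array([.5492,.062]); r=np.hypot(*d)
            if r>.085: print(n,st[i,4],c.round(4),r.round(4),np.degrees(np.arctan2(d[1],d[0])).round(1))
o=get_obs(); print(o["tool_pos"],o["force"],o["clock"],o["opening"])
E
```

```text
side 88 [ 0.5985 -0.0159] 0.0921 -57.7
side 65 [ 0.4972 -0.0177] 0.0952 -123.1
side 109 [0.648  0.0673] 0.099 3.1
side 128 [0.4571 0.0691] 0.0924 175.6
side 150 [0.5996 0.1492] 0.1007 59.9
side 157 [0.5045 0.1497] 0.0984 117.0
side 115 [0.4536 0.1639] 0.1397 133.2
scene 45 [0.5967 0.1427] 0.0936 59.5
scene 57 [0.4993 0.1422] 0.0944 121.9
scene 65 [0.4477 0.1518] 0.1355 138.5
scene 74 [0.4522 0.0596] 0.0971 -178.6
scene 75 [ 0.4998 -0.0238] 0.099 -119.9
[ 0.52857659 -0.12373977  0.10766081] [ 17.20636315  -8.35927522 -17.55178361] 15.2 0.017531013676631044
```

>>> {"method": "step_arm", "body": {
  "steps": [
    [[0.03,0.006,0,0,0,0],[0.06,0.012,0,0,0,0],[0.06,0.012,0,0,0,0]]
  ]
}}

```text
clock: 15.5
tool_pos: [0.5324, -0.1247, 0.1072]
orientation: [179.9, -0.3, 0.0]
force: [9.1, -2.4, -10.1]
opening: 0.017
gripper_force: 30.0
```

>>> {"method": "step_arm", "body": {
  "steps": [
    [[0,0,0,0,0,0],[0,0,0,0,0,0],[0,0,0,0,0,0],[0,0,-0.05,0,0,0],[0,0,-0.3,0,0,0],[0,0,-0.6,0,0,0],[0,0,-0.9,0,0,0],[0,0,-0.95,0,0,0]]
  ],
  "jaw": 60
}}

```text
clock: 16.3
tool_pos: [0.5316, -0.1242, 0.2062]
orientation: [180.0, -0.4, 0.1]
force: [-0.1, 0.8, -0.6]
opening: 0.0659
gripper_force: 0.0
```

>>> {"method": "step_arm", "body": {
  "steps": [
    [[-0.15,-0.45,0,0,0,0],[-0.28,-0.9,0,0,0,0],[-0.28,-0.95,0,0,0,0]]
  ]
}}

```text
clock: 16.6
tool_pos: [0.5003, -0.0261, 0.2021]
orientation: [-179.9, -0.0, 0.2]
force: [-0.4, -1.5, 0.1]
opening: 0.0669
gripper_force: 0.0
```

>>> {"method": "step_arm", "body": {
  "steps": [
    [[-0.15,-0.45,0,0,0,0],[-0.28,-0.9,0,0,0,0],[-0.28,-0.95,0,0,0,0],[-0.28,-0.95,0,0,0,0]]
  ]
}}

```text
clock: 17.0
tool_pos: [0.4736, 0.067, 0.2019]
orientation: [-180.0, -0.0, 0.2]
force: [0.0, -0.3, -0.4]
opening: 0.067
gripper_force: 0.0
```

>>> {"method": "step_arm", "body": {
  "steps": [
    [[-0.15,-0.4,0,0,0,0],[-0.28,-0.8,0,0,0,0],[-0.28,-0.9,0,0,0,0],[-0.28,-0.9,0,0,0,0],[-0.28,-0.9,0,0,0,0]]
  ]
}}

```text
clock: 17.5
tool_pos: [0.446, 0.155, 0.2015]
orientation: [180.0, 0.0, -0.0]
force: [-0.4, -0.1, -0.4]
opening: 0.0668
gripper_force: 0.0
```

```bash
python3 - <<'E'
from h import *
o=get_obs(); print(o["tool_pos"],o["orientation"],o["force"],o["clock"],o["opening"])
C=cal("wrist"); I,D=snapshot("wrist"); np.savez("pics/w3.npz",I=I,D=D,K=C[0],R=C[1],t=C[2])
P=pts(C,D); hsv=cv2.cvtColor(I,cv2.COLOR_RGB2HSV); red=((hsv[...,0]<8)|(hsv[...,0]>172))&(hsv[...,1]>150)
q=P[red&(P[...,2]>.06)&(P[...,2]<.105)&(P[...,1]<.2)]; t=q[q[:,2]>.085]; print(len(q),q.min(0),q.max(0),np.median(t,0))
cv2.imwrite("pics/w3.png",cv2.resize(I[:,:,::-1],(768,576)))
E
```

```text
[0.44595619 0.15495251 0.20146112] [ 1.79962544e+02  3.00216254e-02 -1.69761034e-02] [-0.40587113 -0.07899173 -0.3698068 ] 17.5 0.06675968171667344
451 [0.44405723 0.15224806 0.0601434 ] [0.45961136 0.16740546 0.10268324] [0.45325564 0.15948717 0.09992669]
```

View pics/w3.png

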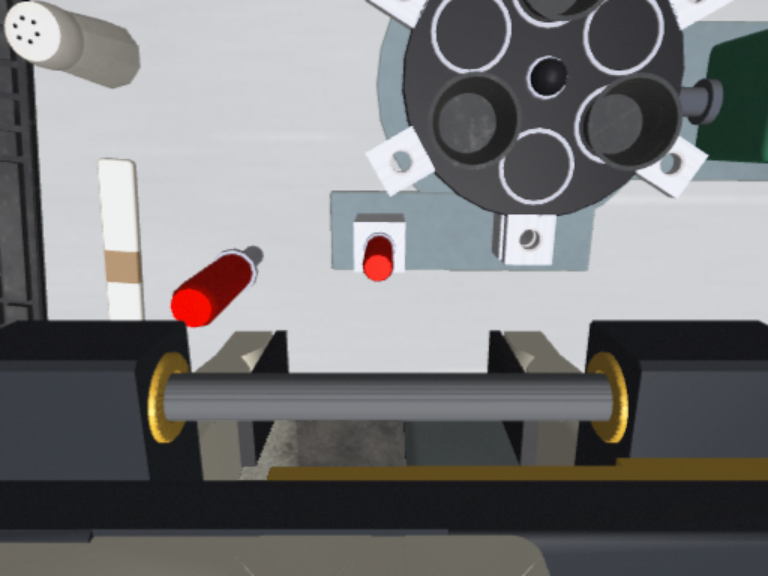

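The wrist view shows the small pin (378,265) in its block, big look-alike at (195,305), lug squarely over the index block with its hole at (529,239).

>>> {"method": "step_arm", "body": {
  "steps": [
    [[0.05,-0.045,0.3,0,0,0],[0.05,-0.045,0.6,0,0,0],[0.05,-0.045,0.9,0,0,0],[0.05,-0.045,0.9,0,0,0],[0.05,-0.045,0.9,0,0,0]]
  ]
}}

```text
clock: 18.05
tool_pos: [0.4511, 0.1595, 0.112]
orientation: [179.9, 0.0, -0.0]
force: [-0.3, 0.1, 0.3]
opening: 0.0669
gripper_force: 0.0
```

```bash
python3 - <<'E'
from h import *
f=np.load("pics/w3.npz"); I=f["I"]; C=(f["K"],f["R"],f["t"]); P=pts(C,f["D"]); g=I.min(2)
m=(abs(P[...,2]-.044)<.004)&(g>150)&(P[...,0]>.43)&(P[...,0]<.475)&(P[...,1]>.03)&(P[...,1]<.095)
c=max(cv2.findContours(m.astype(np.uint8),0,2)[0],key=cv2.contourArea); r=cv2.minAreaRect(np.array([ray(C,*p[0],.044)[:2] for p in c],np.float32)); print("lug rect",r)
m=(abs(P[...,2]-.046)<.004)&(g>150)&(P[...,0]>.42)&(P[...,0]<.485)&(P[...,1]>.13)&(P[...,1]<.19)
c=max(cv2.findContours(m.astype(np.uint8),0,2)[0],key=cv2.contourArea); r=cv2.minAreaRect(np.array([ray(C,*p[0],.046)[:2] for p in c],np.float32)); print("park rect",r)
w=cv2.cvtColor(I,cv2.COLOR_RGB2GRAY)[149:170,343:363]; w8=cv2.resize(w,None,fx=8,fy=8,interpolation=cv2.INTER_CUBIC)
_,t=cv2.threshold(w8,0,1,cv2.THRESH_BINARY_INV+cv2.THRESH_OTSU); k,L,st,ce=cv2.connectedComponentsWithStats(t)
for i in range(1,k): 
    u=(ce[i]+.5)/8-.5+[343,149]; print(st[i,4]/64,u*1.5,ray(C,*u,.044),ray(C,*u,.034))
o=get_obs(); print(o["tool_pos"],o["clock"])
E
```

```text
lug rect ((0.4551329016685486, 0.06467483937740326), (0.030537903308868408, 0.031781215220689774), 89.4107894897461)
park rect ((0.4511760473251343, 0.15985611081123352), (0.031550146639347076, 0.030772462487220764), 89.94868469238281)
122.0625 [528.94662058 238.65953821] [0.45560331 0.06499032 0.044     ] [0.45371858 0.06214583 0.034     ]
[0.45110996 0.15949538 0.11201963] 18.05
```

>>> {"method": "step_arm", "body": {
  "steps": [
    [[0,0,0.2,0,0,0],[0,0,0.41,0,0,0],[0,0,0.41,0,0,0],[0,0,0.41,0,0,0]]
  ]
}}

```text
clock: 18.45
tool_pos: [0.4516, 0.1608, 0.0722]
orientation: [-180.0, -0.1, 0.0]
force: [-0.1, -0.5, 1.2]
opening: 0.0672
gripper_force: 0.0
```

>>> {"method": "step_arm", "body": {
  "steps": [
    [[0,0,0,0,0,0],[0,0,0,0,0,0],[0,0,0,0,0,0],[0,0,0,0,0,0],[0,0,0,0,0,0],[0,0,0,0,0,0],[0,0,0,0,0,0],[0,0,0,0,0,0]]
  ],
  "jaw": 255
}}

```text
clock: 19.25
tool_pos: [0.4506, 0.1605, 0.0706]
orientation: [180.0, 0.0, 0.0]
force: [-0.6, -0.0, 1.1]
opening: 0.0163
gripper_force: 30.0
```

>>> {"method": "step_arm", "body": {
  "steps": [
    [[0,0,-0.15,0,0,0],[0,0,-0.35,0,0,0],[0,0,-0.55,0,0,0],[0,0,-0.55,0,0,0],[0,0,-0.55,0,0,0]]
  ]
}}

```text
clock: 19.75
tool_pos: [0.4505, 0.1606, 0.1256]
orientation: [-180.0, -0.0, -0.0]
force: [-0.7, -0.0, -0.3]
opening: 0.0162
gripper_force: 30.0
```

>>> {"method": "step_arm", "body": {
  "steps": [
    [[0.015,0.3,0,0,0,0],[0.03,0.6,0,0,0,0],[0.042,0.85,0,0,0,0],[0.042,0.95,0,0,0,0],[0.042,0.95,0,0,0,0],[0.042,0.95,0,0,0,0],[0.042,0.95,0,0,0,0]]
  ]
}}

```text
clock: 20.45
tool_pos: [0.4549, 0.0661, 0.1254]
orientation: [180.0, 0.0, 0.0]
force: [-0.2, -1.3, -1.4]
opening: 0.0161
gripper_force: 30.0
```

```bash
python3 - <<'E'
from h import *
o=get_obs(); print(o["tool_pos"],o["orientation"],o["force"],o["clock"],o["opening"])
C=cal("scene"); I,D=snapshot("scene"); c=proj(C,[.455,.065,.07]); print(c)
C2=cal("side"); J,_=snapshot("side"); c2=proj(C2,[.455,.065,.07]); print(c2)
f=lambda I,c:cv2.resize(I[int(c[1])-28:int(c[1])+28,int(c[0])-19:int(c[0])+19,::-1],(395,582),interpolation=cv2.INTER_CUBIC)
cv2.imwrite("pics/c4.png",np.hstack([f(I,c),f(J,c2)]))
E
```

```text
[0.45490289 0.06609923 0.12539841] [1.79992487e+02 1.76540914e-02 3.72561190e-02] [-0.17977807 -1.27185381 -1.39490066] 20.45 0.016067915268615663
[210.44061722 181.73725166]
[266.17614505 232.36207453]
```

View pics/c4.png

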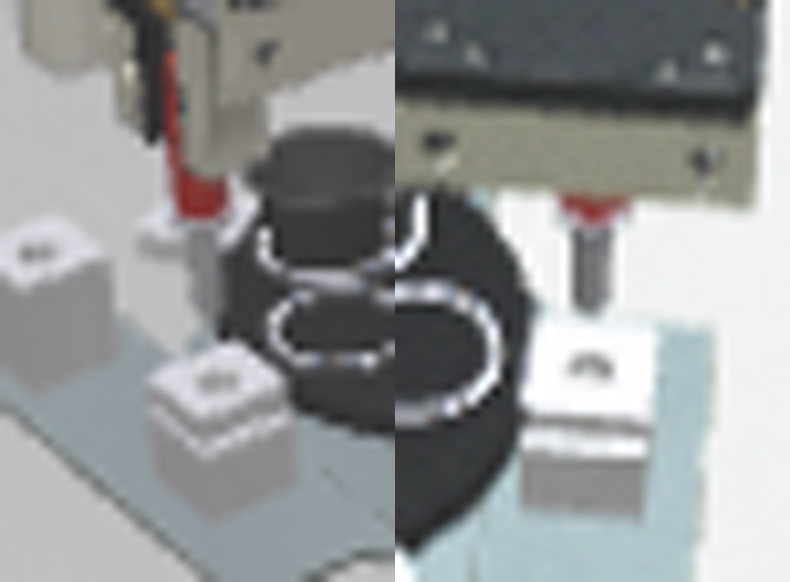

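Left (scene): pin upright in the fingers above the lug hole at (217,378); right (side): shaft tip (590,305) in line with the hole (590,368). Going down.

>>> {"method": "step_arm", "body": {
  "steps": [
    [[0,0.003,0.1,0,0,0],[0,0.003,0.18,0,0,0],[0,0.003,0.23,0,0,0],[0,0.003,0.28,0,0,0],[0,0.003,0.28,0,0,0]]
  ]
}}

```text
clock: 21.05
tool_pos: [0.4544, 0.065, 0.0968]
orientation: [180.0, 0.1, 0.0]
force: [-0.1, -0.7, -0.7]
opening: 0.0165
gripper_force: 30.0
```

No contact force; tip is inside the lug. Continuing.

>>> {"method": "step_arm", "body": {
  "steps": [
    [[0,0,0.06,0,0,0],[0,0,0.12,0,0,0],[0,0,0.18,0,0,0],[0,0,0.18,0,0,0]]
  ]
}}

```text
clock: 21.45
tool_pos: [0.4543, 0.0649, 0.0787]
orientation: [180.0, 0.1, -0.0]
force: [0.6, -0.1, -1.4]
opening: 0.0163
gripper_force: 30.0
```

>>> {"method": "step_arm", "body": {
  "steps": [
    [[0,0,0.05,0,0,0],[0,0,0.09,0,0,0],[0,0,0.102,0,0,0],[0,0,0.102,0,0,0],[0,0,0.102,0,0,0]]
  ]
}}

```text
clock: 21.95
tool_pos: [0.455, 0.0653, 0.0696]
orientation: [-180.0, -0.0, 0.0]
force: [0.9, 0.3, -0.2]
opening: 0.016
gripper_force: 30.0
```

>>> {"method": "step_arm", "body": {
  "steps": [
    [[0,0,0.008,0,0,0],[0,0,0.008,0,0,0]]
  ]
}}

```text
clock: 22.15
tool_pos: [0.4549, 0.0653, 0.0687]
orientation: [-180.0, -0.0, 0.0]
force: [-0.4, 0.4, -0.9]
opening: 0.0163
gripper_force: 30.0
```

>>> {"method": "step_arm", "body": {
  "steps": [
    [[0,0,0,0,0,0],[0,0,0,0,0,0],[0,0,0,0,0,0],[0,0,0,0,0,0],[0,0,0,0,0,0],[0,0,-0.3,0,0,0],[0,0,-0.7,0,0,0],[0,0,-1.0,0,0,0]]
  ],
  "jaw": 100
}}

```text
clock: 22.95
tool_pos: [0.4552, 0.0652, 0.1707]
orientation: [-180.0, -0.1, 0.0]
force: [0.4, 0.1, -0.0]
opening: 0.0529
gripper_force: 0.0
```

>>> {"method": "step_arm", "body": {
  "steps": [
    [[-0.1,0,-0.4,0,0,0],[-0.2,0,-0.8,0,0,0],[-0.2,0,-0.8,0,0,0],[-0.2,0,-0.8,0,0,0]]
  ]
}}

```text
clock: 23.35
tool_pos: [0.435, 0.0655, 0.2496]
orientation: [-179.9, -0.1, 0.0]
force: [-0.2, 0.8, -1.0]
opening: 0.0535
gripper_force: 0.0
```

```bash
python3 - <<'E'
from h import *
o=get_obs(); print(o["tool_pos"],o["force"],o["clock"],o["opening"])
C=cal("wrist"); I,D=snapshot("wrist")
P=pts(C,D); hsv=cv2.cvtColor(I,cv2.COLOR_RGB2HSV); red=((hsv[...,0]<8)|(hsv[...,0]>172))&(hsv[...,1]>150)
q=P[red&(P[...,2]>.04)&(P[...,1]<.12)&(P[...,1]>0)]; print(len(q),q.min(0).round(4),q.max(0).round(4),np.median(q[q[:,2]>q[:,2].max()-.006],0).round(4))
cv2.imwrite("pics/w5.png",cv2.resize(I[:,:,::-1],(768,576)))
E
```

```text
[0.43504847 0.0655436  0.24957116] [-0.15346872  0.81239618 -0.95587616] 23.35 0.05345345070179797
302 [0.4477 0.0572 0.0565] [0.5038 0.0722 0.4082] [0.5038 0.0651 0.4082]
```

View pics/w5.png

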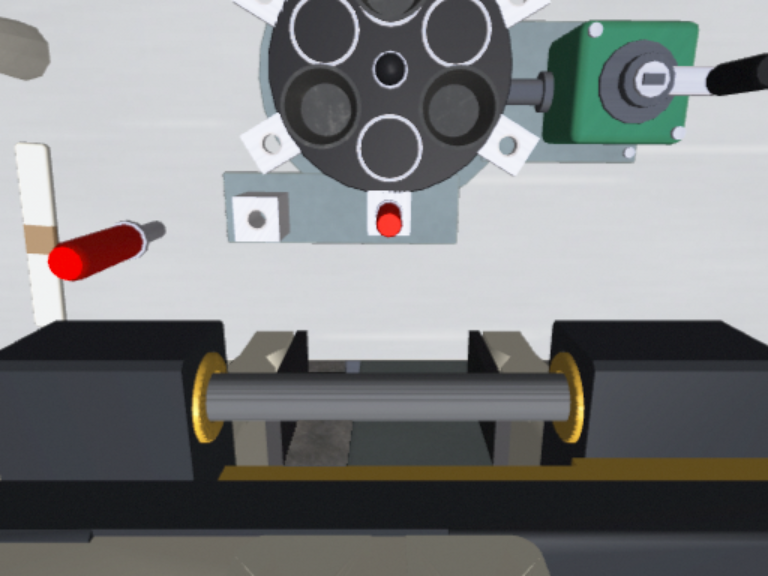

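The small pin (389,220) now stands upright in the lug over the index block; the parking block (257,218) is empty. The gripper is clear, so I'm handing in.

```bash
python3 -c "
from plant import *
print(close_job())"
```

```text
the job is handed in; nothing more can be done
None
```

The job is handed in at about 23 s: I wound the crank to its stop and held it there at about 19 N for over half a second. The small locking pin is down through the lug into the index block, released and upright in the last picture, and I touched nothing else on the counter; no verdict was returned.

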